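# Seat the tap key

### The job

Put the drinks dispenser back in service: take the T-handled wooden key from the stopper stand and set it in the tap's cork-lined hole with its handle in line with the spout (open). Then press it down while you turn it a quarter turn, until the handle lies square across the spout (shut) and the collar is within 2 mm of the tap's rim, so that the key is wedged and stays when you let go. Be gentle: the tap sits in a rubber seal and must not be pushed down by more than 4 mm; leave the other stoppers, the mug, the jar and the onion where they are.

Things in the scene. Friction and masses are not known exactly. Their poses are not given: they have to be found in the camera images.
- key: the tap's key, pale turned wood, 81 mm high, about 0.1 kg, in one of the stand's holes at the start. Origin: centre of its lower end; z up its axis; x along its handle bar (ends alike). Shank, tapered, 40 mm long, 13 mm across at the end, 28 mm at the top; collar 36 mm across from z = 40 to 45 mm; neck 18 mm across; handle bar from z = 55 to 81 mm.
- handle (a point): centre of the key's handle bar, 68 mm above the key's origin; axes as the key's. The bar is 60 mm long (x), 14 mm thick (y) and 26 mm high.
- collar (a point): centre of the underside of the key's collar, 40 mm above the key's origin; axes as the key's.
- dispenser: fixed drinks dispenser. Origin on the table right under the axis of the tap's hole; z up; x from the box towards the spout. White box with steel lid (x from -273 to -97 mm, 206 mm wide, top at 164 mm); out of it comes the wooden tap: a barrel 56 mm across around the axis, 37 to 85 mm high, then the spout; flat drip tray below.
- bore (a point): centre of the rim of the tap's hole, 85 mm above the dispenser's origin (unloaded); axes as the dispenser's (x along the spout). The hole opens straight up, 27 mm across at the rim, with the key's taper, lined with six springy cork staves that centre the key. Resting in it by its own weight the key has its collar 5 to 6 mm above the rim; seated is 2 mm or less.
- tap (a joint): how far the tap, with the hole and spout, is pushed down in its rubber seal, in m: 0 unloaded, 0.001 for every 4 N of downward push on the key. It springs back. It must stay below 0.004 (16 N).
- spout (a point): end of the spout, on its axis, 58 mm out from the hole's axis and below the rim. About the tap: pushed straight down the key binds and takes 8 to 12 N per mm; while it is being turned it sinks under far less push (about 3 N per mm below its resting height) and stays wedged when let go. Turning it back and forth helps it down. Turning it, seated, takes about 0.3 Nm. Held off the axis it is pushed back sideways by some 30 N per mm.
- stand: fixed block of brown wood, 75 x 270 mm, 50 mm high, origin at the centre of its underside. Three holes 30 mm across in a row along its y axis, at y = -85, 0 and 85 mm. The key and two other stoppers hang in them by their collars.
- jar_stopper: bystander in the stand, to be left there: stopper with a flat round head 34 mm across, top 18 mm above the stand. Origin on its axis 40 mm below its collar.
- ball_stopper: bystander in the stand, to be left there: stopper with a ball head 26 mm across, top 36 mm above the stand. Origin on its axis 40 mm below its collar.
- mug: bystander: white mug, 76 mm across, 85 mm high, origin at the centre of its underside.
- spice_jar: bystander: small jar, 44 mm across, 85 mm high, origin at the centre of its underside.
- onion_center (a point): bystander: centre of a reddish onion, a ball 64 mm across.
There are look-alikes about, which are no part of the job. What is shaped like the key but green, red or turquoise is not meant.

How it is judged:
On the way:
1. the key is in the hole, handle in line with the spout (within 0.3 rad) and the collar 4 to 9 mm above the rim (horizontal distance between collar and bore below 0.005 m and z of collar in the frame of bore between 0.004 and 0.009 m and angle between the x axis of key and the x axis of bore, either way round below 0.3 rad), for 0.1 s.
At the end, for the whole second after the job is handed in: the key is wedged in the tap's hole by itself, untouched and at rest: collar centred within 4 mm and no more than 2 mm above the rim, upright within 0.1 rad, handle square across the spout within 0.25 rad (horizontal distance between collar and bore below 0.004 m and z of collar in the frame of bore below 0.002 m and angle between the x axis of key and the y axis of bore, either way round below 0.25 rad and angle between key's own z axis and vertical below 0.1 rad and linear speed of key below 0.01 m/s and contact force between the fingers and key below 0.1 N).
It fails at once if the tap is pushed down in its seal by more than 4 mm (value of joint tap above 0.004 m).
It fails at once if a bystander is disturbed: a stopper moved by 30 mm, or the mug, jar or onion by 20 mm (distance of any of jar_stopper, ball_stopper from where it was at the start of the episode above 0.03 m or distance of any of mug, spice_jar, onion_center from where it was at the start of the episode above 0.02 m).
It also fails if it takes over 67 s, if anything falls off the work surface, if the arm or the gripper's body presses on something with over 40 N, if the wrist force passes 120 N, or if a joint passes its speed limit or range.

### The arm

A 7-joint arm with a two-finger parallel gripper is mounted at the origin on the work surface. World frame = base frame: x ahead of the robot, y to its left, z up, the work surface at z = 0. Lengths are in m, angles in rad, forces in N, time in s.
With the tool pointing down it reaches from about 0.4 to 0.85 m from the base axis. Payload 10.4 kg.
Tool frame: the origin (TCP) lies midway between the tips of the shut fingers; the grasp point (between the pads) lies 19 mm behind it; x points along the fingers, z is the direction in which the jaws open and shut, and the axes are right-handed (so a half turn about x gives the same grasp; the last joint's range is limited). The gripper opens to 87 mm and grips with 3 to 60 N. Pads are 19 mm wide; open, the fingers measure 117 mm over their backs; the gripper's body (75 mm by 190 mm) begins 51 mm behind the grasp point.
Start: joints at [-1.253, 0.332, -0.065, 1.46, 0.022, 1.35, -0.088], TCP at [0.209, 0.589, 0.223] pointing down, gripper open.
Joint ranges: [-2.6, 2.6], [-0.5, 2.12], [-1.47, 1.34], [0.16, 2.42], [-1.27, 4.41], [0.06, 2.06], [-2.6, 2.6]. Speed limits (rad/s): [2.22, 2.22, 2.79, 2.79, 3.14, 3.14, 3.14].

### API

Orientations are given as a unit quaternion [x, y, z, w].
In Python, from bench import read_state, camera, camera_params, close_job gives the robot as it stands.
- The arm moves only by the tool arm_command, never from a script. Its argument "targets" is a list of rows, each a list of 7 numbers: the closure in counts, from 0 (fully open) to 255 (shut), then the shift along the tool's x, y, z in mm, then the turn, a rotation vector about the tool's x, y, z in rad. A call has 1 to 10 rows; each row is the pose to reach, as a shift and turn from the pose commanded when the call began, along the tool's axes at that moment; what a row does not reach only later rows make up. A row lasts 1/10 s, in which the tool goes at most 50 mm and 8.59 degrees, less where a joint would pass 70% of its speed; a pose out of reach is approached as far as the arm can. A call with a gripper value outside its range is refused whole. The fingers move at their own pace and stop on an object; "newtons" is the grip in N (left out, the last holds). Time passes only in rows, so rows that repeat a pose let the fingers close. It gives the time, the measured TCP pose, the force and the opening at its end, in the units of the state.
- read_state(): the state, without advancing time (a new reading comes with each control period).
- camera(name): name is "side" or "top"; returns the picture (480x640x3 uint8, red, green, blue); there is no depth.
- camera_params(name): a dict with "intrinsics" (3x3 intrinsics, pixels), "xyz" and "orientation" of the camera in the world. Camera axes: x right, y down, z forward; pixel columns grow to the right and rows downward; lengths in m; the calibration is good to about 2 mm. A picture is of the moment at which its call begins. camera_params takes no time and is no camera call.
- close_job(): hands the job in, once; it reports no verdict.
The state is a dict: "time": time; "joint_positions": joint angles; "joint_vel": joint speeds; "joint_torque": joint torques, N m; "ee_pos": TCP position; "eef_rot": TCP orientation; "ft_force": force on the tool from outside, world axes, zero at the start; "torque": the same for the moment, N m; "width": finger opening in m.
Only numpy, scipy, OpenCV 4.12 (cv2) and the standard library are available. Lean on these libraries where they do the work, as an engineer would, in place of code of your own. Each camera call takes 0.05 s, during which the arm holds its last target.

## Working session

There is one attempt and no reset: what is moved stays moved. The work goes in short steps, Python scripts to look and compute and a tool call to move; the robot and the scene stay as the last step left them, time stands still between calls to the robot, and variables do not carry over. Pictures are saved under pics/ and viewed, and the job is handed in when it is done.

Besides the shell and the picture viewer there is one more tool, called after ">>>" as name([rows], argument=value, ...), one row to a line, values as JSON. arm_command: Moves the arm, as the interface text tells. Its arguments: {"type":"object","properties":{"targets":{"type":"array"},"newtons":{"type":"number"}},"required":["targets"]}

```bash
mkdir -p pics; ls; python3 - <<'E'
from bench import *
import cv2
for n in("side","top"):
    im=camera(n); cv2.imwrite(f"pics/{n}0.png",im[:,:,::-1]); print(n,camera_params(n))
s=read_state()
for k in s: print(k,s[k])
E
```

```text
pics
side {'intrinsics': array([[445.67800032,   0.        , 316.60311221],
       [  0.        , 445.67800032, 244.49982764],
       [  0.        ,   0.        ,   1.        ]]), 'xyz': array([0.30629263, 0.31096321, 0.54928419]), 'orientation': array([-0.26109236,  0.87360069, -0.3918648 ,  0.12286003])}
top {'intrinsics': array([[580.93202821,   0.        , 324.77721889],
       [  0.        , 580.93202821, 234.2447413 ],
       [  0.        ,   0.        ,   1.        ]]), 'xyz': array([ 0.4742405 , -0.11519694,  0.85975992]), 'orientation': array([ 0.71284322, -0.69598368,  0.06857977, -0.05251733])}
time 0.1
joint_positions [-1.25263955  0.33278375 -0.06472853  1.46086375  0.02160858  1.34989713
 -0.08849587]
joint_vel [ 0.00030274 -0.00269466  0.00189117 -0.002856    0.00042067 -0.00070842
 -0.00246802]
joint_torque [ 1.94096239e-03 -6.24541283e+01  2.51621293e-02 -3.90706265e+01
 -6.13111281e-02  3.66889732e-02  1.09576133e-04]
ee_pos [0.20874873 0.58873837 0.22184607]
eef_rot [-0.40827003  0.57787796  0.40772544  0.57717641]
ft_force [ 0.29312298 -0.47361567 -0.05834299]
torque [-0.04877872 -0.00778279 -0.02307687]
width 0.08714144725160226
```

View pics/side0.png

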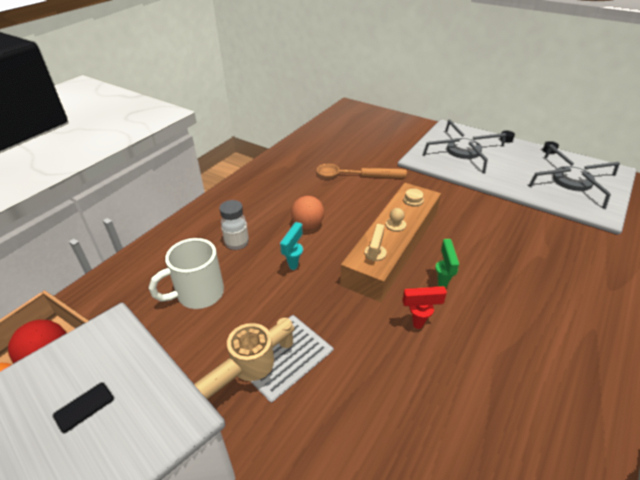

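View pics/top0.png

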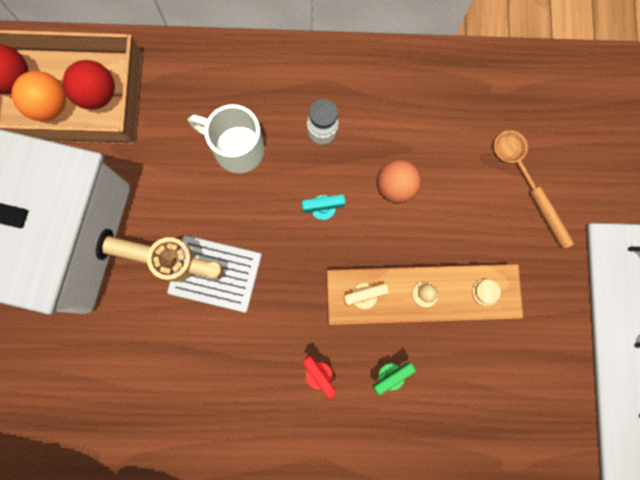

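```bash
python3 - <<'E'
import cv2,numpy as np
t=cv2.imread("pics/top0.png");s=cv2.imread("pics/side0.png")
a=cv2.resize(t[255:335,320:420],None,fx=5,fy=5,interpolation=2)
b=cv2.resize(t[220:300,130:230],None,fx=5,fy=5,interpolation=2)
c=cv2.resize(s[205:285,335:435],None,fx=5,fy=5,interpolation=2)
d=cv2.resize(s[310:390,215:315],None,fx=5,fy=5,interpolation=2)
im=np.vstack([np.hstack([a,b]),np.hstack([c,d])])
cv2.imwrite("pics/crop0.png",cv2.resize(im,(750,600)))
E
cat > h.py <<'E'
from bench import *
import numpy as np,cv2
from scipy.spatial.transform import Rotation as R
def P(name):
    p=camera_params(name); return p["intrinsics"],np.array(p["xyz"]),R.from_quat(p["orientation"]).as_matrix()
def ray(name,u,v,z):
    K,c,M=P(name); d=M@np.linalg.solve(K,[u,v,1.]); return c+d*(z-c[2])/d[2]
def proj(name,X):
    K,c,M=P(name); q=(np.atleast_2d(X)-c)@M@K.T; return q[:,:2]/q[:,2:]
E
```

```text
(no output)
```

View pics/crop0.png

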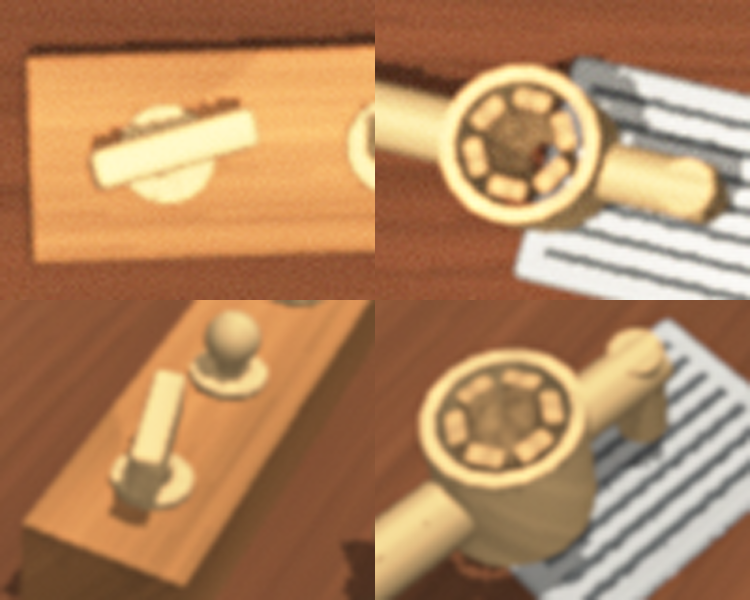

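```bash
python3 - <<'E'
from h import *
f=3.75
g=lambda x,y,ox,oy:(ox+x/f,oy+y/f)
e1=ray("top",*g(96,170,320,255),.091);e2=ray("top",*g(254,128,320,255),.091)
print("key ends",e1,e2,"len",np.linalg.norm(e1-e2),"mid",(e1+e2)/2,"ang",np.arctan2(*(e2-e1)[1::-1]))
# side: bar top face: corners
q=[g(x,y-300,335,205) for x,y in[(158,371),(185,375),(133,455),(163,466)]]
c=np.array([ray("side",*p,.091) for p in q]);print("side bar",c.mean(0),np.linalg.norm(c[0]-c[2]),c)
print("collar top",ray("top",*g(167,158,320,255),.055))
st=[ray("top",u,v,.05) for u,v in[(328,269),(519,264),(522,318),(329,325)]];print("stand",st)
print("bore top",ray("top",168.7,258.7,.085),"side",ray("side",248.9,341.5,.085))
a,b=ray("top",103,155,.164),ray("top",60,311,.164);print("box",a,b,np.linalg.norm(a-b),"ydir",np.arctan2(*(a-b)[1::-1]))
s=[ray("top",u,v,.003) for u,v in[(186,238),(261,252),(246,311),(169,295)]];print("tray",s,[np.arctan2(*(s[j]-s[i])[1::-1]) for i,j in((0,1),(3,2))])
for n,u,v,z in(("mug",236,125,.085),("jar",323,108,.085),("onion",399,181,.032),("turq",323,203,.08),("red",320,377,.08),("green",394,379,.08)):print(n,ray("top",u,v,z))
E
```

```text
key ends [ 0.51989163 -0.16064921  0.091     ] [ 0.53596289 -0.21630828  0.091     ] len 0.057932861969805384 mid [ 0.52792726 -0.18847874  0.091     ] ang -1.2896971909969346
side bar [ 0.52653665 -0.18803785  0.091     ] 0.057020914645076505 [[ 0.54121861 -0.21409835  0.091     ]
 [ 0.53009416 -0.21798415  0.091     ]
 [ 0.52415323 -0.15969101  0.091     ]
 [ 0.51068061 -0.16037788  0.091     ]]
collar top [ 0.52704214 -0.18891283  0.055     ]
stand [array([ 0.56542961, -0.13771225,  0.05      ]), array([ 0.57917259, -0.40773979,  0.05      ]), array([ 0.50356569, -0.40925693,  0.05      ]), array([ 0.48796665, -0.14070806,  0.05      ])]
bore top [0.5700694  0.07626919 0.085     ] side [0.56969876 0.07691658 0.085     ]
box [0.6869391  0.14589146 0.164     ] [0.49526515 0.1795098  0.164     ] 0.19459983148133775 ydir -0.17362730055252396
tray [array([0.61181185, 0.07307271, 0.003     ]), array([ 0.5936314 , -0.03896642,  0.003     ]), array([ 0.50624988, -0.02065974,  0.003     ]), array([0.52686706, 0.09250337, 0.003     ])] [np.float64(-1.7316629543265507), np.float64(-1.751009653894762)]
mug [ 0.75989827 -0.00428007  0.085     ]
jar [ 0.78873655 -0.12495814  0.085     ]
onion [ 0.70034067 -0.24020125  0.032     ]
turq [ 0.65303453 -0.12809813  0.08      ]
red [ 0.42006307 -0.12938058  0.08      ]
green [ 0.41946103 -0.22637472  0.08      ]
```

```bash
cat >> h.py <<'E'
def tgt(a):
    x=np.array([0,0,-1.]);z=np.array([np.cos(a),np.sin(a),0]);return np.column_stack([x,np.cross(z,x),z])
def delta(p,a):
    s=read_state();M=R.from_quat(s["eef_rot"]).as_matrix()
    d=M.T@(np.array(p)-s["ee_pos"])*1000
    return d.round(1),R.from_matrix(M.T@tgt(a)).as_rotvec().round(3)
def stat():
    s=read_state();M=R.from_quat(s["eef_rot"]).as_matrix()
    print("t",round(s["time"],2),"p",np.array(s["ee_pos"]).round(4),"yawz",round(np.arctan2(M[1,2],M[0,2]),3),"xax",M[:,0].round(3),"F",np.array(s["ft_force"]).round(2),"T",np.array(s["torque"]).round(2),"w",round(s["width"],4),"q",np.array(s["joint_positions"]).round(2))
E
python3 - <<'E'
from h import *
stat()
for a in (.29,.29-np.pi): print(a,delta([.527,-.188,.22],a))
E
```

```text
t 0.1 p [0.2087 0.5887 0.2218] yawz 1.23 xax [-0.    -0.001 -1.   ] F [ 0.29 -0.47 -0.06] T [-0.05 -0.01 -0.02] w 0.0871 q [-1.25  0.33 -0.06  1.46  0.02  1.35 -0.09]
0.29 (array([   2.7, -559.5, -625.7]), array([ 0.94 , -0.001,  0.001]))
-2.851592653589793 (array([   2.7, -559.5, -625.7]), array([-2.202e+00, -1.000e-03, -1.000e-03]))
```

>>> arm_command([
  [0,-30,-370,-175,0.45,0,0],
  [0,-30,-370,-175,0.45,0,0],
  [0,-30,-370,-175,0.45,0,0],
  [0,-30,-370,-175,0.45,0,0],
  [0,-30,-370,-175,0.45,0,0],
  [0,-30,-370,-175,0.45,0,0],
  [0,-30,-370,-175,0.45,0,0],
  [0,-30,-370,-175,0.45,0,0],
  [0,-30,-370,-175,0.45,0,0],
])

```text
time: 1.0
ee_pos: [0.5033, 0.2943, 0.2528]
eef_rot: [-0.267, 0.655, 0.265, 0.656]
ft_force: [0.2, 0.7, 0.9]
width: 0.0872
```

```bash
python3 - <<'E'
from h import *
stat()
print(delta([.527,-.188,.15],.29))
E
```

```text
t 1.0 p [0.5033 0.2943 0.2528] yawz 0.771 xax [ 0.002 -0.002 -1.   ] F [0.21 0.69 0.92] T [-0.13 -0.01 -0.01] w 0.0872 q [-0.81  0.22  0.24  1.55 -0.05  1.38  0.2 ]
(array([ 103.9, -362. , -319.3]), array([0.481, 0.001, 0.003]))
```

>>> arm_command([
  [0,20,-362,-319,0.48,0,0],
  [0,20,-362,-319,0.48,0,0],
  [0,20,-362,-319,0.48,0,0],
  [0,20,-362,-319,0.48,0,0],
  [0,20,-362,-319,0.48,0,0],
  [0,20,-362,-319,0.48,0,0],
  [0,40,-362,-319,0.48,0,0],
  [0,60,-362,-319,0.48,0,0],
  [0,80,-362,-319,0.48,0,0],
  [0,90,-362,-319,0.48,0,0],
])

```text
time: 2.0
ee_pos: [0.5272, -0.1814, 0.1641]
eef_rot: [-0.106, 0.698, 0.105, 0.7]
ft_force: [1.1, 0.0, 0.0]
width: 0.087
```

>>> arm_command([
  [0,0,0,0,0,0,0],
  [0,0,0,0,0,0,0],
  [0,0,0,0,0,0,0],
])

```text
time: 2.3
ee_pos: [0.5274, -0.178, 0.1644]
eef_rot: [-0.106, 0.699, 0.106, 0.699]
ft_force: [0.5, 0.8, -0.6]
width: 0.0869
```

```bash
python3 - <<'E'
from h import *
stat()
print(delta([.527,-.188,.066],.29))
for n in("side","top"): cv2.imwrite(f"pics/{n}1.png",camera(n)[:,:,::-1])
E
```

```text
t 2.3 p [ 0.5274 -0.178   0.1644] yawz 0.302 xax [ 0.001  0.001 -1.   ] F [ 0.5   0.84 -0.56] T [-0.03 -0.   -0.03] w 0.0869 q [-0.3   0.25  0.63  1.75 -0.16  1.19  0.68]
(array([98.3, -9.5, -3.4]), array([ 0.012,  0.001, -0.   ]))
```

View pics/side1.png

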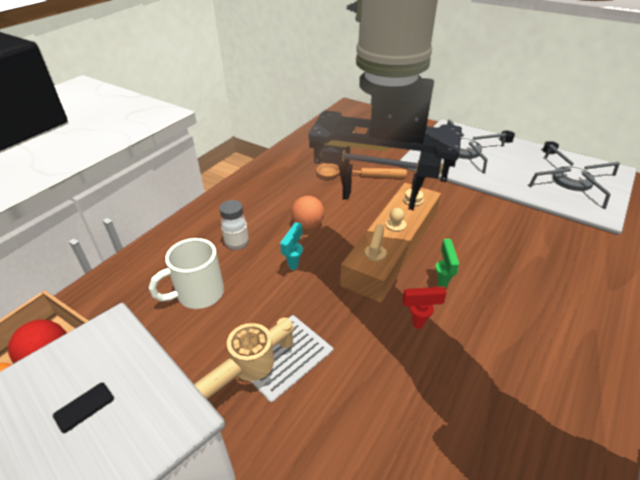

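View pics/top1.png

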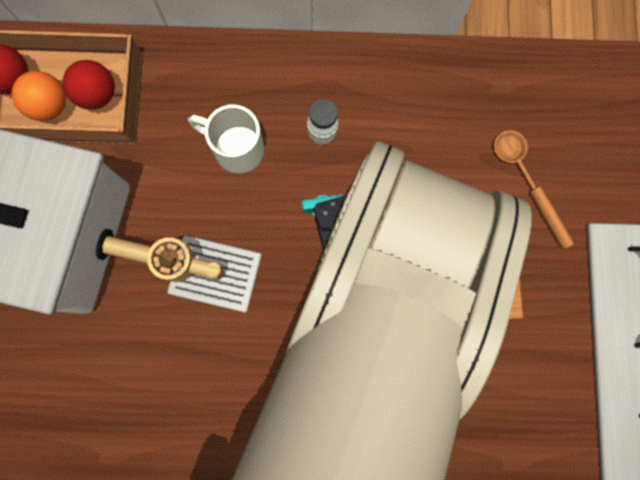

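>>> arm_command([
  [0,0,-9.5,-3.4,0.012,0,0],
  [0,40,-9.5,-3.4,0.012,0,0],
  [0,55,-9.5,-3.4,0.012,0,0],
  [0,55,-9.5,-3.4,0.012,0,0],
  [0,55,-9.5,-3.4,0.012,0,0],
])

```text
time: 2.9
ee_pos: [0.5266, -0.1896, 0.1097]
eef_rot: [-0.102, 0.7, 0.101, 0.7]
ft_force: [-0.3, -0.5, 0.1]
width: 0.087
```

```bash
python3 - <<'E'
from h import *
stat()
print(delta([.527,-.188,.066],.29))
im=camera("side"); cv2.imwrite("pics/side2.png",cv2.resize(im[150:310,290:490,::-1],None,fx=4,fy=3.75)[:600])
print(proj("side",[read_state()["ee_pos"],[.527,-.188,.091]]))
E
```

```text
t 2.9 p [ 0.5266 -0.1896  0.1097] yawz 0.288 xax [ 0. -0. -1.] F [-0.25 -0.52  0.09] T [-0.11 -0.02  0.01] w 0.087 q [-0.26  0.32  0.63  1.8  -0.21  1.09  0.72]
(array([43.7,  1.4,  0.8]), array([-0.002,  0.   ,  0.   ]))
[[378.86066492 225.68627215]
 [377.41203639 235.68982327]]
```

View pics/side2.png

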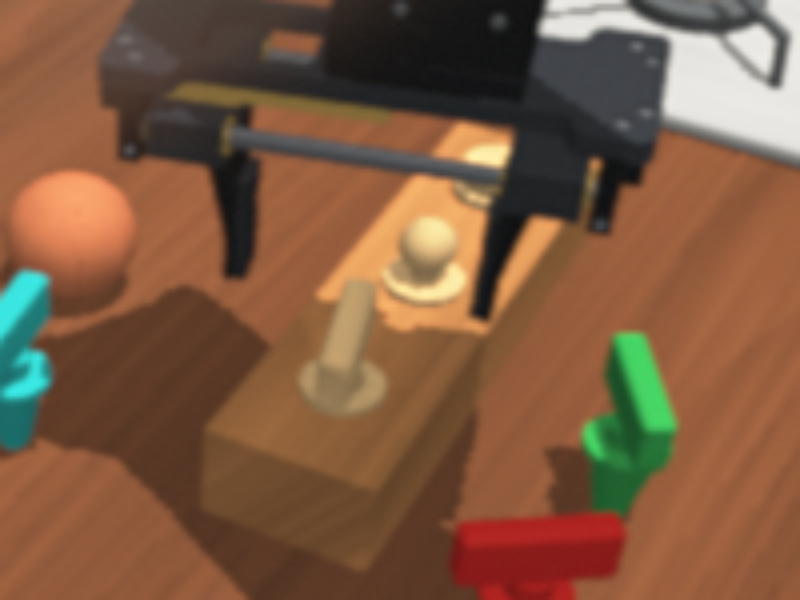

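>>> arm_command([
  [0,25,1.4,0.8,0,0,0],
  [0,43.5,1.4,0.8,0,0,0],
  [0,43.5,1.4,0.8,0,0,0],
  [0,43.5,1.4,0.8,0,0,0],
])

```text
time: 3.35
ee_pos: [0.5274, -0.1881, 0.0667]
eef_rot: [-0.102, 0.699, 0.101, 0.7]
ft_force: [-0.0, -0.2, -0.0]
width: 0.0868
```

>>> arm_command([
  [255,0,0,0,0,0,0],
  [255,0,0,0,0,0,0],
  [255,0,0,0,0,0,0],
  [255,0,0,0,0,0,0],
  [255,0,0,0,0,0,0],
  [255,0,0,0,0,0,0],
  [255,0,0,0,0,0,0],
], newtons=40)

```text
time: 4.05
ee_pos: [0.5267, -0.1879, 0.0654]
eef_rot: [-0.101, 0.7, 0.102, 0.7]
ft_force: [-0.4, 0.6, 0.1]
width: 0.0389
```

```bash
python3 - <<'E'
from h import *
stat()
E
```

```text
t 4.05 p [ 0.5267 -0.1879  0.0654] yawz 0.288 xax [-0.  0. -1.] F [-0.38  0.61  0.13] T [-0.06  0.07 -0.05] w 0.0389 q [-0.25  0.37  0.61  1.84 -0.25  1.    0.75]
```

>>> arm_command([
  [255,0,0,0,0,0,0],
  [255,0,0,0,0,0,0],
  [255,0,0,0,0,0,0],
  [255,0,0,0,0,0,0],
  [255,0,0,0,0,0,0],
  [255,0,0,0,0,0,0],
  [255,0,0,0,0,0,0],
  [255,0,0,0,0,0,0],
])

```text
time: 4.85
ee_pos: [0.5269, -0.1878, 0.0656]
eef_rot: [-0.101, 0.7, 0.102, 0.7]
ft_force: [3.5, 0.0, 1.7]
width: 0.0134
```

```bash
python3 - <<'E'
from h import *
stat()
E
```

```text
t 4.85 p [ 0.5269 -0.1878  0.0656] yawz 0.288 xax [ 0.  0. -1.] F [3.52 0.03 1.66] T [ 0.01 -0.24 -0.03] w 0.0134 q [-0.25  0.37  0.61  1.84 -0.25  1.    0.75]
```

>>> arm_command([
  [255,-10,0,0,0,0,0],
  [255,-30,0,0,0,0,0],
  [255,-60,0,0,0,0,0],
  [255,-90,0,0,0,0,0],
  [255,-110,0,0,0,0,0],
  [255,-110,0,0,0,0,0],
  [255,-110,0,0,0,0,0],
])

```text
time: 5.55
ee_pos: [0.5265, -0.1877, 0.1754]
eef_rot: [-0.101, 0.7, 0.102, 0.7]
ft_force: [0.2, 0.2, -0.9]
width: 0.0139
```

```bash
python3 - <<'E'
from h import *
stat()
im=camera("side"); cv2.imwrite("pics/side3.png",cv2.resize(im[120:280,290:490,::-1],None,fx=4,fy=3.75)[:600])
s=read_state();p=np.array(s["ee_pos"]);print(proj("side",[p,p+[0,0,.025],p-[0,0,.016],p-[0,0,.056]])) 
M=R.from_quat(s["eef_rot"]).as_matrix()
print(proj("side",[p+k*.03*M[:,1]+[0,0,.025] for k in(1,-1)]))
print(delta([.570,.0765,.20],-.172))
E
```

```text
t 5.55 p [ 0.5265 -0.1877  0.1754] yawz 0.288 xax [ 0.  0. -1.] F [ 0.21  0.15 -0.89] T [-0.09  0.04  0.03] w 0.0139 q [-0.29  0.24  0.65  1.73 -0.16  1.22  0.68]
[[382.44613295 192.26992428]
 [383.99222899 177.7275318 ]
 [381.4973421  201.19413637]
 [379.25351374 222.29931474]]
[[379.95119455 189.27159565]
 [387.76861889 166.93948068]]
(array([-25.2, 240.8, 117.1]), array([ 0.46 , -0.001, -0.001]))
```

View pics/side3.png

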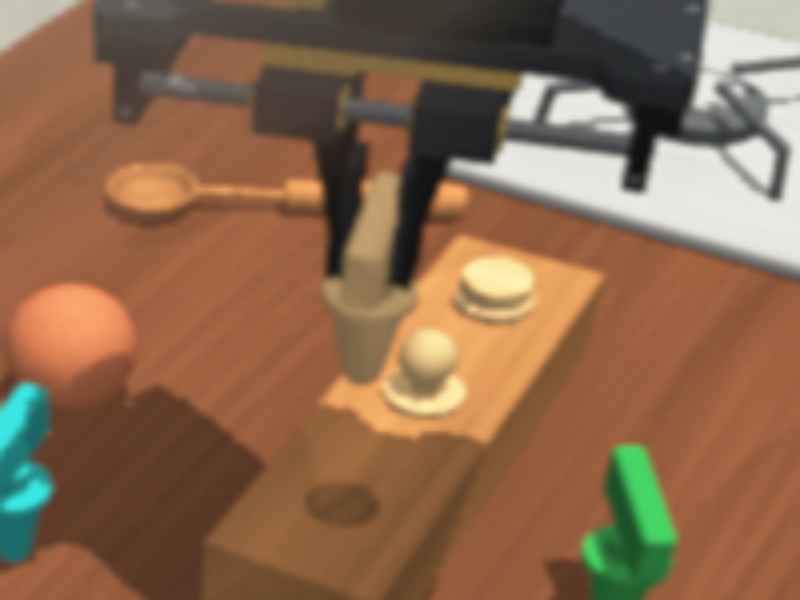

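>>> arm_command([
  [255,-15,40,20,0.1,0,0],
  [255,-15,80,40,0.2,0,0],
  [255,-15,120,60,0.3,0,0],
  [255,-15,160,80,0.4,0,0],
  [255,-15,200,100,0.46,0,0],
  [255,-15,225,110,0.46,0,0],
  [255,-10,241,117,0.46,0,0],
  [255,0,241,117,0.46,0,0],
  [255,0,241,117,0.46,0,0],
  [255,0,241,117,0.46,0,0],
])

```text
time: 6.6
ee_pos: [0.5701, 0.074, 0.1749]
eef_rot: [0.061, 0.705, -0.062, 0.704]
ft_force: [0.5, 0.2, 0.3]
width: 0.0138
```

```bash
python3 - <<'E'
from h import *
stat()
im=camera("side"); cv2.imwrite("pics/side4.png",cv2.resize(im[250:410,150:350,::-1],None,fx=4,fy=3.75)[:600])
im=camera("top"); cv2.imwrite("pics/top4.png",im[:,:,::-1])
s=read_state();p=np.array(s["ee_pos"]);print(proj("side",[p,p-[0,0,.016],p-[0,0,.056]])) 
print(delta([.570,.0765,.155],-.172))
E
```

```text
t 6.6 p [0.5701 0.074  0.1749] yawz -0.175 xax [-0.001 -0.001 -1.   ] F [0.46 0.25 0.27] T [-0.1   0.05  0.04] w 0.0138 q [-0.67  0.27  0.55  1.69 -0.15  1.22 -0.26]
[[240.76447686 291.36681731]
 [242.46265196 300.75821825]
 [246.41749509 322.62964805]]
(array([20.7,  1.8, -0.9]), array([-0.002,  0.   ,  0.   ]))
```

View pics/side4.png

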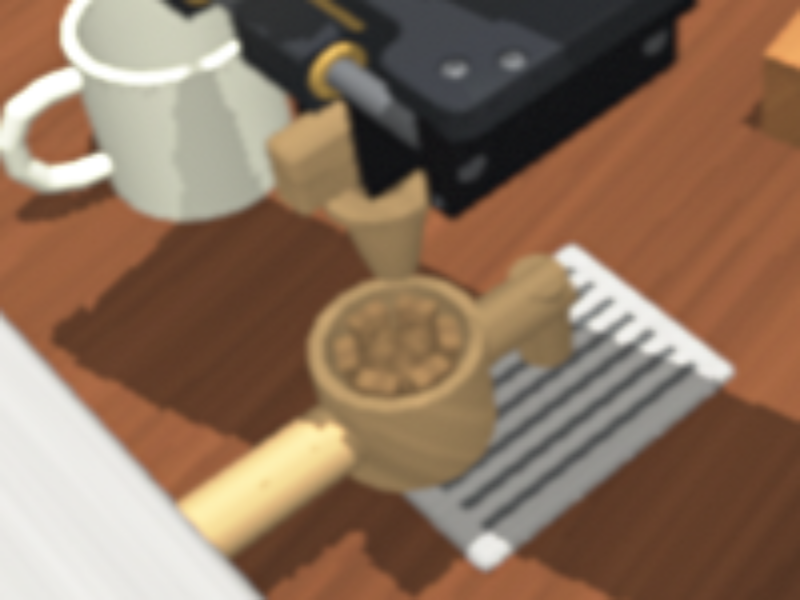

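View pics/top4.png

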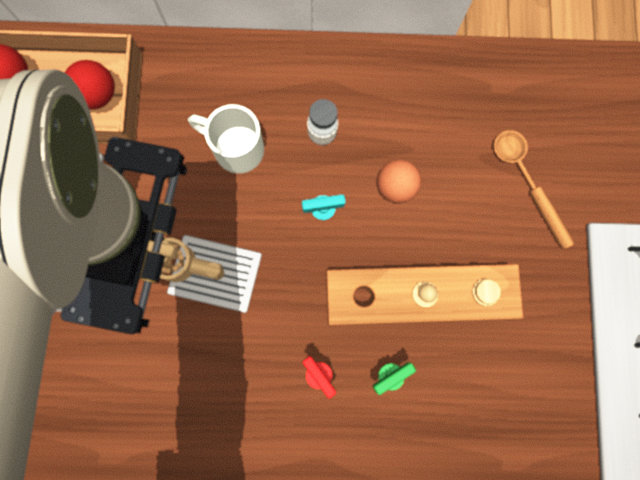

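```bash
python3 - <<'E'
from h import *
print("tip",ray("side",248.3,323.0,.1193), "bore",ray("side",249.2,341.7,.085), ray("side",248.9,341.5,.085))
E
```

```text
tip [0.56851279 0.07358545 0.1193    ] bore [0.56918237 0.07694511 0.085     ] [0.56969876 0.07691658 0.085     ]
```

>>> arm_command([
  [255,0,3,0,0,0,0],
  [255,20,3,0,0,0,0],
  [255,40,3,0,0,0,0],
  [255,50,3,0,0,0,0],
  [255,55,3,0,0,0,0],
  [255,55,3,0,0,0,0],
  [255,55,3,0,0,0,0],
])

```text
time: 7.4
ee_pos: [0.5715, 0.0794, 0.1213]
eef_rot: [0.061, 0.704, -0.061, 0.705]
ft_force: [0.8, 0.4, -1.2]
width: 0.0133
```

```bash
python3 - <<'E'
from h import *
stat()
im=camera("side"); cv2.imwrite("pics/side5.png",cv2.resize(im[250:410,150:350,::-1],None,fx=4,fy=3.75)[:600])
E
```

```text
t 7.4 p [0.5715 0.0794 0.1213] yawz -0.172 xax [ 0.001  0.    -1.   ] F [ 0.77  0.38 -1.23] T [-0.09  0.05  0.02] w 0.0133 q [-0.66  0.33  0.53  1.74 -0.18  1.12 -0.24]
```

View pics/side5.png

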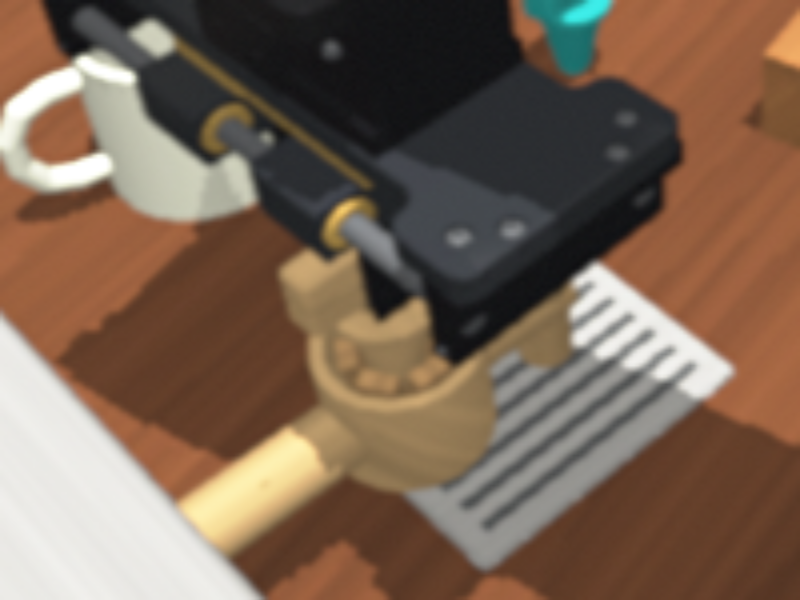

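>>> arm_command([
  [255,0,-2.5,-0.6,0,0,0],
  [255,4,-2.5,-0.6,0,0,0],
  [255,8,-2.5,-0.6,0,0,0],
  [255,8,-2.5,-0.6,0,0,0],
  [255,8,-2.5,-0.6,0,0,0],
])

```text
time: 7.95
ee_pos: [0.57, 0.0773, 0.1124]
eef_rot: [0.061, 0.704, -0.061, 0.705]
ft_force: [0.7, 1.2, -1.2]
width: 0.0138
```

```bash
python3 - <<'E'
from h import *
stat()
E
```

```text
t 7.95 p [0.57   0.0773 0.1124] yawz -0.172 xax [ 0.  0. -1.] F [ 0.67  1.16 -1.24] T [ 0.19 -0.17  0.01] w 0.0138 q [-0.66  0.34  0.53  1.76 -0.19  1.1  -0.24]
```

>>> arm_command([
  [255,2.5,0,0,0,0,0],
  [255,4.5,0,0,0,0,0],
  [255,4.5,0,0,0,0,0],
  [255,4.5,0,0,0,0,0],
])

```text
time: 8.35
ee_pos: [0.5705, 0.0774, 0.1083]
eef_rot: [0.061, 0.704, -0.06, 0.705]
ft_force: [3.2, 1.8, 0.1]
width: 0.0136
```

```bash
python3 - <<'E'
from h import *
stat()
im=camera("side"); cv2.imwrite("pics/side6.png",cv2.resize(im[290:370,200:300,::-1],None,fx=7.5,fy=7.5)[:600])
stat()
E
```

```text
t 8.35 p [0.5705 0.0774 0.1083] yawz -0.172 xax [ 0.001  0.001 -1.   ] F [3.2  1.78 0.13] T [ 0.46 -0.8   0.01] w 0.0136 q [-0.65  0.34  0.53  1.76 -0.19  1.09 -0.23]
t 8.4 p [0.5705 0.0774 0.1083] yawz -0.172 xax [ 0.001  0.001 -1.   ] F [3.7  2.09 0.13] T [ 0.55 -0.92  0.04] w 0.0138 q [-0.65  0.34  0.53  1.76 -0.19  1.09 -0.23]
```

View pics/side6.png

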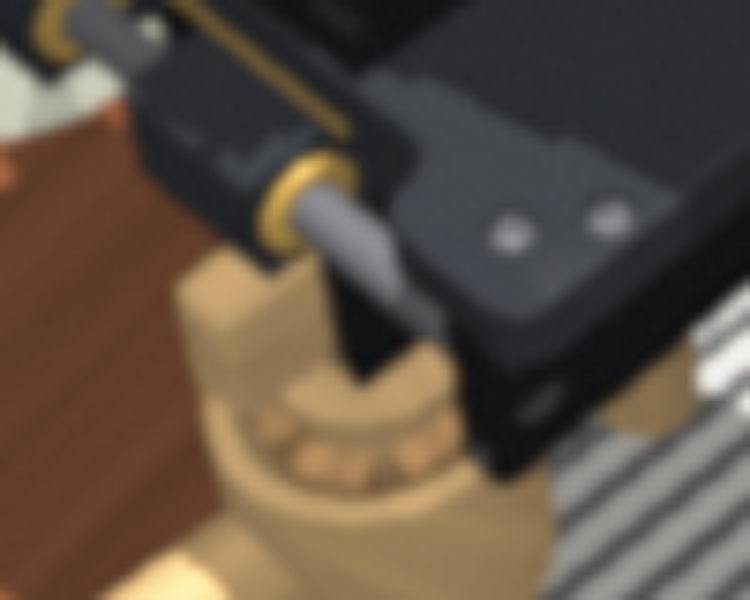

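>>> arm_command([
  [255,0,0.4,0.5,0,0,0],
  [255,1.0,0.4,0.5,0,0,0],
  [255,1.0,0.4,0.5,0,0,0],
  [255,1.0,0.4,0.5,0,0,0],
])

```text
time: 8.8
ee_pos: [0.5707, 0.0774, 0.1072]
eef_rot: [0.061, 0.704, -0.061, 0.705]
ft_force: [3.5, 2.9, 3.1]
width: 0.0139
```

```bash
python3 - <<'E'
from h import *
stat()
E
```

```text
t 8.8 p [0.5707 0.0774 0.1072] yawz -0.172 xax [ 0.  0. -1.] F [3.54 2.91 3.07] T [ 0.51 -0.76 -0.02] w 0.0139 q [-0.65  0.34  0.53  1.76 -0.19  1.09 -0.23]
```

>>> arm_command([
  [255,0,0.6,0.4,0,0,0],
  [255,0,0.6,0.4,0,0,0],
  [255,0,0.6,0.4,0,0,0],
])

```text
time: 9.1
ee_pos: [0.5709, 0.0777, 0.1069]
eef_rot: [0.061, 0.705, -0.061, 0.704]
ft_force: [2.5, 0.7, 1.5]
width: 0.0134
```

```bash
python3 - <<'E'
from h import *
stat()
E
```

```text
t 9.1 p [0.5709 0.0777 0.1069] yawz -0.172 xax [-0. -0. -1.] F [2.52 0.74 1.54] T [ 0.22 -0.58 -0.  ] w 0.0134 q [-0.65  0.34  0.53  1.76 -0.19  1.09 -0.23]
```

>>> arm_command([
  [255,0,0.1,0.3,0,0,0],
  [255,0.3,0.1,0.3,-0.07,0,0],
  [255,0.6,0.1,0.3,-0.14,0,0],
  [255,0.9,0.1,0.3,-0.21,0,0],
  [255,1.2,0.1,0.3,-0.28,0,0],
  [255,1.5,0.1,0.3,-0.35,0,0],
])

```text
time: 9.7
ee_pos: [0.5709, 0.0779, 0.1052]
eef_rot: [-0.064, 0.705, 0.064, 0.704]
ft_force: [0.6, 1.1, 1.2]
width: 0.0135
```

```bash
python3 - <<'E'
from h import *
stat()
E
```

```text
t 9.7 p [0.5709 0.0779 0.1052] yawz 0.181 xax [-0.001 -0.    -1.   ] F [0.59 1.13 1.21] T [ 0.29 -0.16 -0.06] w 0.0135 q [-0.6   0.34  0.47  1.76 -0.17  1.09  0.1 ]
```

>>> arm_command([
  [255,0.3,0,0,-0.07,0,0],
  [255,0.6,0,0,-0.14,0,0],
  [255,0.9,0,0,-0.21,0,0],
  [255,1.2,0,0,-0.28,0,0],
  [255,1.5,0,0,-0.35,0,0],
  [255,1.8,0,0,-0.42,0,0],
])

```text
time: 10.3
ee_pos: [0.5706, 0.0777, 0.1035]
eef_rot: [-0.209, 0.676, 0.209, 0.675]
ft_force: [-2.5, 0.0, 4.9]
width: 0.0137
```

```bash
python3 - <<'E'
from h import *
stat()
E
```

```text
t 10.3 p [0.5706 0.0777 0.1035] yawz 0.601 xax [-0.002 -0.    -1.   ] F [-2.48  0.04  4.93] T [ 0.18  0.37 -0.13] w 0.0137 q [-0.55  0.33  0.4   1.75 -0.14  1.08  0.5 ]
```

>>> arm_command([
  [255,0.3,0.1,-0.2,-0.07,0,0],
  [255,0.7,0.1,-0.2,-0.14,0,0],
  [255,1.1,0.1,-0.2,-0.21,0,0],
  [255,1.5,0.1,-0.2,-0.28,0,0],
  [255,1.9,0.1,-0.2,-0.35,0,0],
])

```text
time: 10.8
ee_pos: [0.5704, 0.0775, 0.102]
eef_rot: [-0.323, 0.629, 0.324, 0.628]
ft_force: [-3.8, -0.8, 8.1]
width: 0.0138
```

```bash
python3 - <<'E'
from h import *
stat()
E
```

```text
t 10.8 p [0.5704 0.0775 0.102 ] yawz 0.95 xax [-0.002 -0.    -1.   ] F [-3.77 -0.8   8.06] T [-0.09  0.76 -0.21] w 0.0138 q [-0.5   0.33  0.34  1.75 -0.12  1.08  0.83]
```

>>> arm_command([
  [255,0.2,0.3,-0.3,-0.07,0,0],
  [255,0.5,0.3,-0.3,-0.14,0,0],
  [255,0.8,0.3,-0.3,-0.21,0,0],
  [255,1.1,0.3,-0.3,-0.28,0,0],
  [255,1.4,0.3,-0.3,-0.35,0,0],
  [255,1.6,0.3,-0.3,-0.42,0,0],
  [255,1.7,0.3,-0.3,-0.49,0,0],
])

```text
time: 11.5
ee_pos: [0.5702, 0.077, 0.1006]
eef_rot: [-0.466, 0.532, 0.466, 0.531]
ft_force: [-3.5, -0.7, 10.8]
width: 0.0138
```

```bash
python3 - <<'E'
from h import *
stat()
E
```

```text
t 11.5 p [0.5702 0.077  0.1006] yawz 1.44 xax [-0.001 -0.001 -1.   ] F [-3.46 -0.74 10.78] T [-0.25  0.86 -0.19] w 0.0138 q [-0.44  0.33  0.27  1.75 -0.1   1.08  1.3 ]
```

>>> arm_command([
  [255,0.1,0.3,0,0.07,0,0],
  [255,0.2,0.3,0,0.14,0,0],
  [255,0.3,0.3,0,0.21,0,0],
  [255,0.4,0.3,0,0.28,0,0],
  [255,0.5,0.3,0,0.21,0,0],
  [255,0.6,0.3,0,0.14,0,0],
  [255,0.6,0.3,0,0.07,0,0],
  [255,0.6,0.3,0,0,0,0],
])

```text
time: 12.3
ee_pos: [0.5701, 0.077, 0.1001]
eef_rot: [-0.466, 0.532, 0.466, 0.531]
ft_force: [-1.7, -1.4, 9.5]
width: 0.0138
```

```bash
python3 - <<'E'
from h import *
stat()
im=camera("side"); cv2.imwrite("pics/side7.png",cv2.resize(im[290:370,200:300,::-1],None,fx=7.5,fy=7.5)[:600])
E
```

```text
t 12.3 p [0.5701 0.077  0.1001] yawz 1.44 xax [-0.001 -0.    -1.   ] F [-1.73 -1.38  9.53] T [-0.32  0.56 -0.25] w 0.0138 q [-0.44  0.33  0.27  1.75 -0.1   1.08  1.3 ]
```

View pics/side7.png

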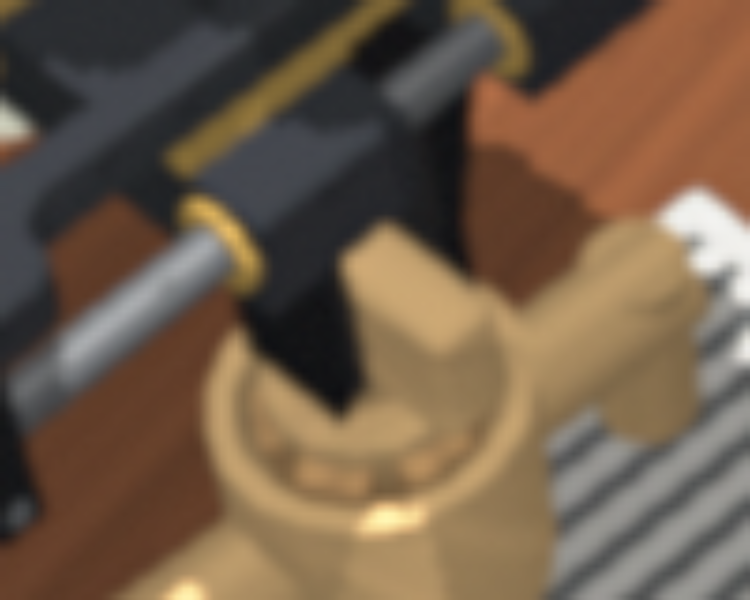

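>>> arm_command([
  [255,0.2,0.1,0,0.1,0,0],
  [255,0.4,0.1,0,0.2,0,0],
  [255,0.6,0.1,0,0.3,0,0],
  [255,0.8,0.1,0,0.2,0,0],
  [255,0.9,0.1,0,0.1,0,0],
  [255,0.9,0.1,0,0,0,0],
  [255,0.9,0.1,0,0.1,0,0],
  [255,0.9,0.1,0,0.2,0,0],
  [255,0.9,0.1,0,0.1,0,0],
  [255,0.9,0.1,0,0.03,0,0],
])

```text
time: 13.35
ee_pos: [0.5701, 0.077, 0.0993]
eef_rot: [-0.458, 0.539, 0.458, 0.538]
ft_force: [-1.4, -1.8, 10.1]
width: 0.0137
```

```bash
python3 - <<'E'
from h import *
stat()
E
```

```text
t 13.35 p [0.5701 0.077  0.0993] yawz 1.41 xax [-0.    -0.001 -1.   ] F [-1.43 -1.76 10.08] T [-0.33  0.58 -0.34] w 0.0137 q [-0.44  0.33  0.27  1.76 -0.1   1.07  1.27]
```

>>> arm_command([
  [255,0.2,0,0,0.1,0,0],
  [255,0.4,0,0,0.2,0,0],
  [255,0.6,0,0,0.3,0,0],
  [255,0.8,0,0,0.2,0,0],
  [255,0.9,0,0,0.1,0,0],
  [255,0.9,0,0,0,0,0],
  [255,0.9,0,0,0.1,0,0],
  [255,0.9,0,0,0.2,0,0],
  [255,0.9,0,0,0.1,0,0],
  [255,0.9,0,0,0.01,0,0],
])

```text
time: 14.35
ee_pos: [0.5701, 0.0771, 0.0984]
eef_rot: [-0.456, 0.541, 0.456, 0.54]
ft_force: [-3.0, -1.5, 11.0]
width: 0.0134
```

```bash
python3 - <<'E'
from h import *
stat()
E
```

```text
t 14.35 p [0.5701 0.0771 0.0984] yawz 1.4 xax [-0.001 -0.001 -1.   ] F [-2.98 -1.46 10.99] T [-0.32  0.57 -0.33] w 0.0134 q [-0.44  0.33  0.27  1.76 -0.1   1.07  1.26]
```

>>> arm_command([
  [255,-1,0,0,0,0,0],
  [255,-2,0,0,0,0,0],
  [255,-2.7,0,0,0,0,0],
  [255,-2.7,0,0,0,0,0],
  [255,-2.7,0,0,0,0,0],
])

```text
time: 14.85
ee_pos: [0.5701, 0.0771, 0.1002]
eef_rot: [-0.455, 0.542, 0.455, 0.541]
ft_force: [-0.9, -2.9, 4.5]
width: 0.0137
```

```bash
python3 - <<'E'
from h import *
stat()
im=camera("side"); cv2.imwrite("pics/side8.png",cv2.resize(im[290:370,200:300,::-1],None,fx=7.5,fy=7.5)[:600])
E
```

```text
t 14.85 p [0.5701 0.0771 0.1002] yawz 1.397 xax [-0.001 -0.001 -1.   ] F [-0.86 -2.93  4.52] T [-0.72  0.09  0.05] w 0.0137 q [-0.44  0.33  0.27  1.75 -0.1   1.08  1.26]
```

View pics/side8.png

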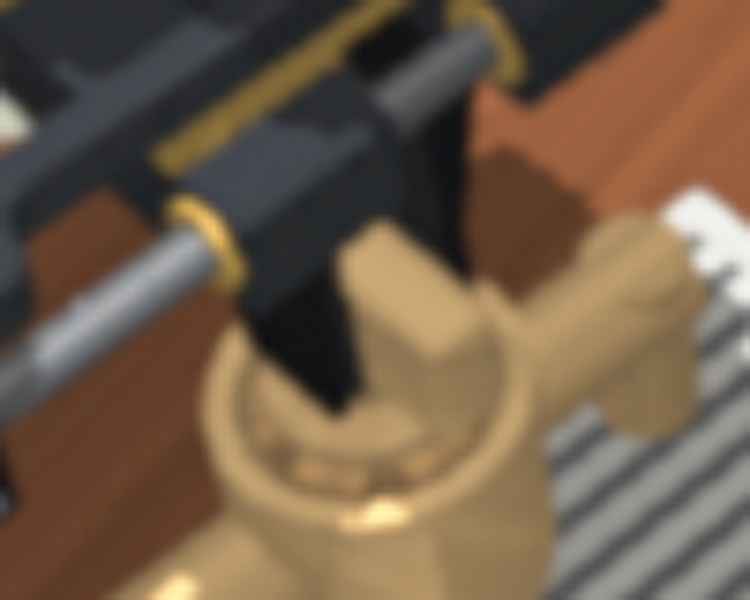

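>>> arm_command([
  [255,-1,0,0,0,0,0],
  [255,-1,0,0,0,0,0],
  [255,-1,0,0,0,0,0],
])

```text
time: 15.2
ee_pos: [0.57, 0.0772, 0.101]
eef_rot: [-0.455, 0.542, 0.455, 0.541]
ft_force: [-0.1, -4.2, 1.3]
width: 0.014
```

```bash
python3 - <<'E'
from h import *
stat()
E
```

```text
t 15.2 p [0.57   0.0772 0.101 ] yawz 1.398 xax [-0.001 -0.001 -1.   ] F [-0.05 -4.23  1.33] T [-1.27  0.13  0.03] w 0.014 q [-0.44  0.32  0.27  1.75 -0.1   1.08  1.26]
```

>>> arm_command([
  [100,0,0,0,0,0,0],
  [100,0,0,0,0,0,0],
  [100,0,0,0,0,0,0],
  [100,0,0,0,0,0,0],
  [100,0,0,0,0,0,0],
  [100,0,0,0,0,0,0],
  [100,0,0,0,0,0,0],
  [100,0,0,0,0,0,0],
])

```text
time: 16.0
ee_pos: [0.5703, 0.0779, 0.1014]
eef_rot: [-0.455, 0.541, 0.455, 0.541]
ft_force: [0.1, -0.2, -0.1]
width: 0.0526
```

>>> arm_command([
  [100,-10,0,0,0,0,0],
  [100,-40,0,0,0,0,0],
  [100,-80,0,0,0,0,0],
  [100,-120,0,0,0,0,0],
  [100,-150,0,0,0,0,0],
  [100,-150,0,0,0,0,0],
])

```text
time: 16.6
ee_pos: [0.5723, 0.078, 0.257]
eef_rot: [-0.456, 0.539, 0.454, 0.544]
ft_force: [0.3, -0.3, -0.6]
width: 0.053
```

```bash
python3 - <<'E'
from h import *
stat()
im=camera("side"); cv2.imwrite("pics/side9.png",cv2.resize(im[290:370,200:300,::-1],None,fx=7.5,fy=7.5)[:600])
im=camera("top"); cv2.imwrite("pics/top9.png",im[:,:,::-1])
# model: predicted rim-height markers
a=-1.742; d=np.array([np.cos(a),np.sin(a),0]);y=np.array([-np.sin(a),np.cos(a),0]);b=np.array([.5697,.0769,0])
for h in(0,.001,.002,.003): 
    q=proj("side",[b+s*.03*y+t*.007*d+[0,0,.085+.041+h] for s in(1,-1) for t in(1,-1)]); print(h,((q-[200,290])*7.5).round(0).tolist())
E
```

```text
t 16.6 p [0.5723 0.078  0.257 ] yawz 1.398 xax [ 0.008  0.002 -1.   ] F [ 0.34 -0.3  -0.61] T [-0.03 -0.04 -0.05] w 0.053 q [-0.46  0.2   0.29  1.56 -0.06  1.38  1.23]
0 [[255.0, 110.0], [188.0, 158.0], [496.0, 309.0], [428.0, 362.0]]
0.001 [[254.0, 106.0], [187.0, 154.0], [496.0, 305.0], [428.0, 358.0]]
0.002 [[253.0, 102.0], [186.0, 150.0], [495.0, 301.0], [427.0, 354.0]]
0.003 [[252.0, 98.0], [185.0, 146.0], [495.0, 297.0], [427.0, 350.0]]
```

View pics/side9.png

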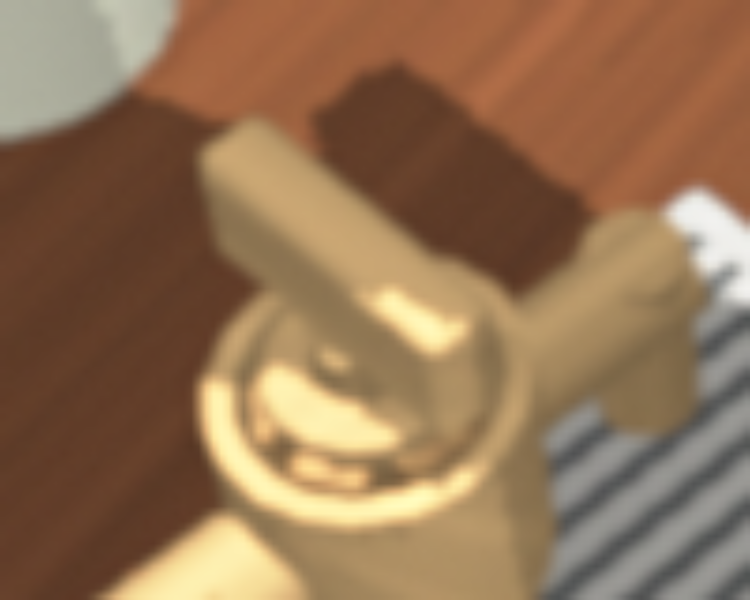

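View pics/top9.png

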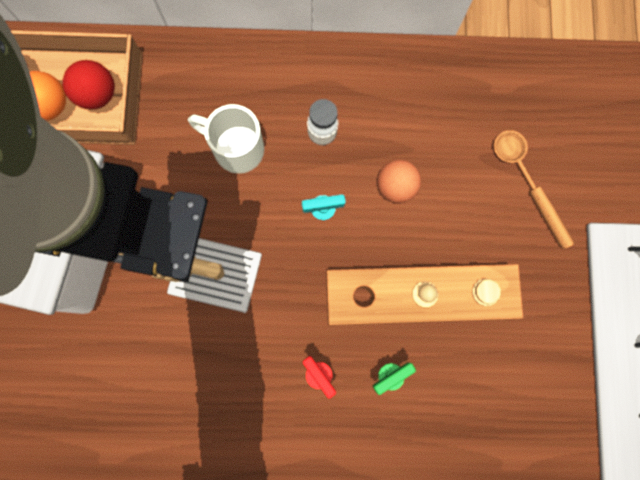

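```bash
python3 - <<'E'
from h import *
im=cv2.imread("pics/side9.png")
t=np.linspace(0,2*np.pi,200)
C=lambda r,z:(proj("side",np.array([.5697,.0769,0])+np.column_stack([r*np.cos(t),r*np.sin(t),0*t+z]))-[200,290])*7.5
def draw(p,c): cv2.polylines(im,[np.int32(p)],True,c,1)
draw(C(.028,.085),(255,0,0))
for h,c in((0,(0,255,0)),(.002,(0,0,255)),(.004,(255,255,0))): draw(C(.018,.085+h),c); print(h,C(.018,.085+h)[:,1].max())
cv2.imwrite("pics/ov9.png",im)
E
```

```text
0 476.5263914137185
0.002 469.3764937258238
0.004 462.1919621131651
```

View pics/ov9.png

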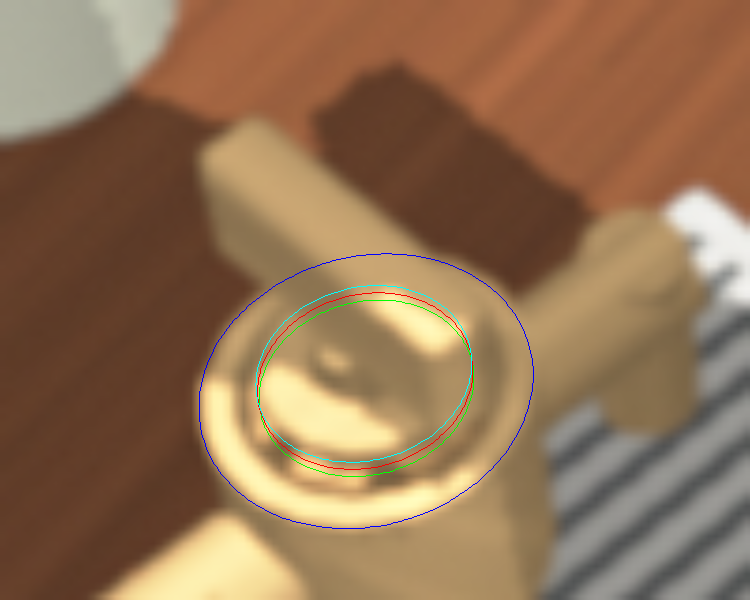

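```bash
python3 - <<'E'
from h import *
print(delta([.47,-.2,.3],1.4))
E
```

```text
(array([ -48. ,   51.2, -291. ]), array([-0.002,  0.001,  0.001]))
```

>>> arm_command([
  [100,-40,50,-290,0,0,0],
  [100,-40,50,-290,0,0,0],
  [100,-40,50,-290,0,0,0],
  [100,-40,50,-290,0,0,0],
  [100,-40,50,-290,0,0,0],
  [100,-40,50,-290,0,0,0],
  [100,-40,50,-290,0,0,0],
  [100,-40,50,-290,0,0,0],
])

```text
time: 17.5
ee_pos: [0.4705, -0.1997, 0.2906]
eef_rot: [-0.454, 0.542, 0.455, 0.542]
ft_force: [0.6, 0.2, -0.3]
width: 0.0529
```

```bash
python3 - <<'E'
from h import *
stat()
f=12
s=camera("side");tp=camera("top")
cv2.imwrite("pics/s10.png",s[:,:,::-1]);cv2.imwrite("pics/t10.png",tp[:,:,::-1])
t=np.linspace(0,2*np.pi,200)
a=cv2.resize(s[318:366,220:286,::-1],None,fx=f,fy=f,interpolation=2)
C=lambda r,z,b=(.5697,.0769):(proj("side",np.array([*b,0])+np.column_stack([r*np.cos(t),r*np.sin(t),0*t+z]))-[219.5,317.5])*f
def draw(im,p,c): cv2.polylines(im,[np.int32(p)],True,c,1)
b=a.copy()
draw(b,C(.028,.085),(255,0,0))
for h,c in((.001,(0,255,0)),(.003,(0,0,255)),(.005,(255,255,0))): draw(b,C(.018,.09+h),c)
cv2.imwrite("pics/a10.png",a);cv2.imwrite("pics/b10.png",b)
cv2.imwrite("pics/c10.png",cv2.resize(tp[225:295,120:230,::-1],None,fx=7,fy=7,interpolation=2))
E
```

```text
t 17.5 p [ 0.4705 -0.1997  0.2906] yawz 1.396 xax [-0.001  0.001 -1.   ] F [ 0.64  0.25 -0.34] T [ 0.06 -0.01  0.05] w 0.0529 q [-0.18  0.04  0.51  1.67 -0.02  1.44  1.73]
```

View pics/a10.png

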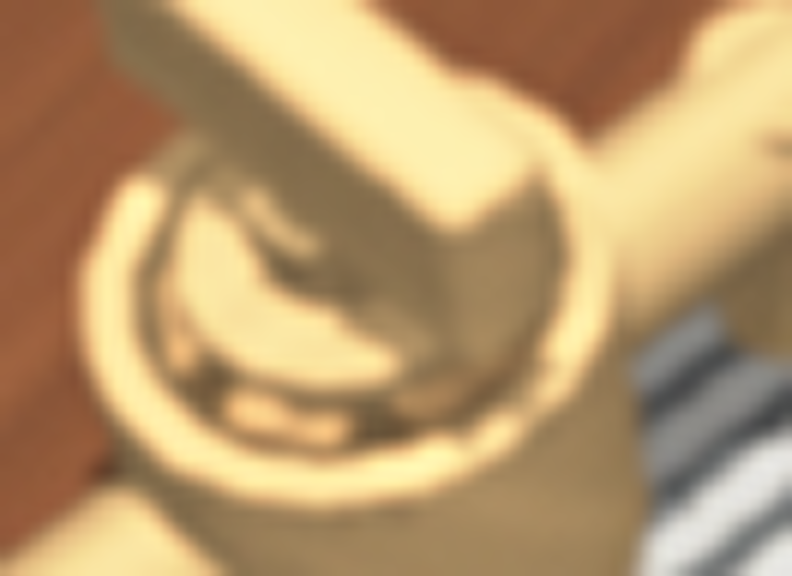

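View pics/b10.png

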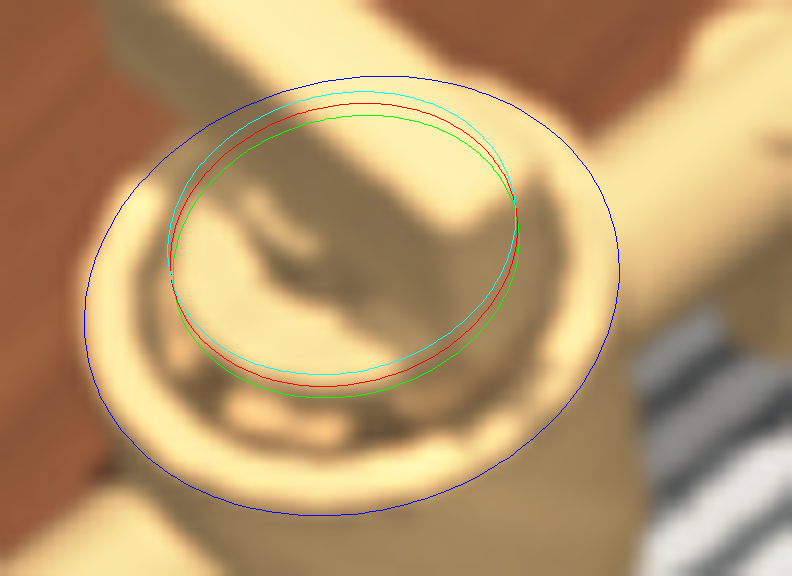

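View pics/c10.png

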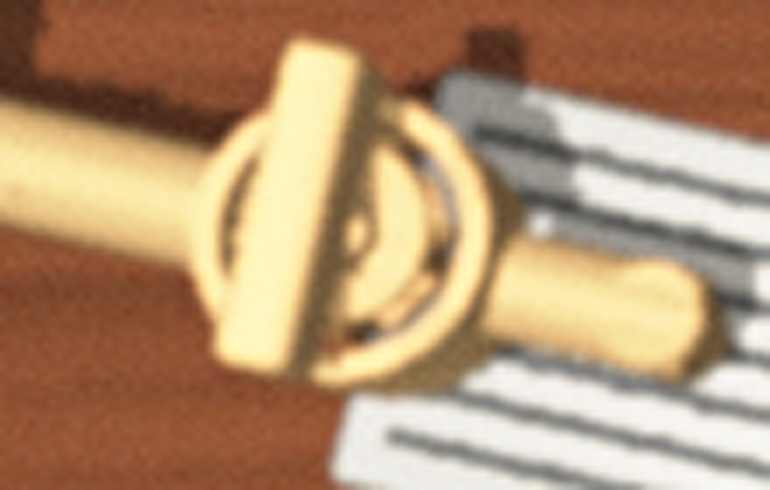

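```bash
python3 - <<'E'
import cv2,numpy as np
s=cv2.imread("pics/s10.png");t=cv2.imread("pics/t10.png")
f=10
a=cv2.resize(s[300:360,217:277],None,fx=f,fy=f,interpolation=2)
cv2.imwrite("pics/d10.png",a)
b=cv2.resize(t[225:285,145:205],None,fx=f,fy=f,interpolation=2)
cv2.imwrite("pics/e10.png",b)
g=s.max(2)
print("col profile x=243..247 avg, rows 338-362");print(s[338:362,244:248].mean(1).round(0).astype(int)[:,::-1].tolist())
E
```

```text
col profile x=243..247 avg, rows 338-362
[[178, 146, 100], [150, 124, 86], [128, 106, 74], [129, 106, 74], [152, 124, 86], [212, 173, 118], [248, 219, 151], [252, 230, 161], [250, 228, 161], [250, 228, 160], [250, 227, 158], [241, 206, 141], [185, 150, 104], [150, 120, 82], [191, 149, 99], [234, 184, 121], [222, 172, 114], [183, 143, 96], [223, 181, 123], [252, 230, 159], [254, 235, 165], [242, 207, 142], [188, 152, 104], [154, 126, 88]]
```

View pics/d10.png

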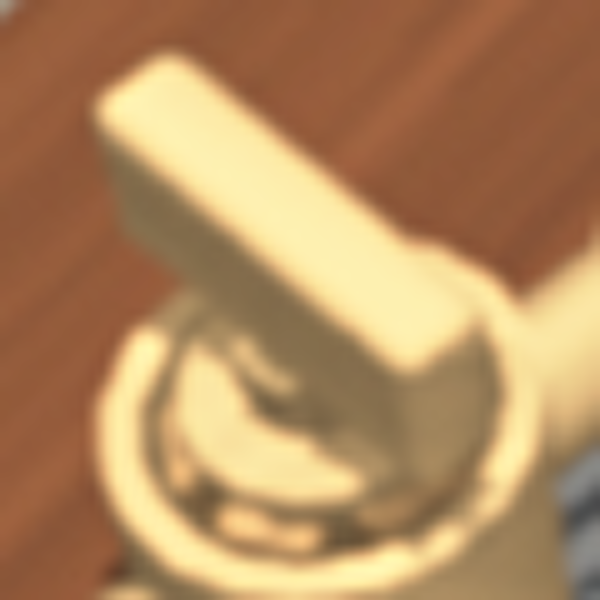

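View pics/e10.png

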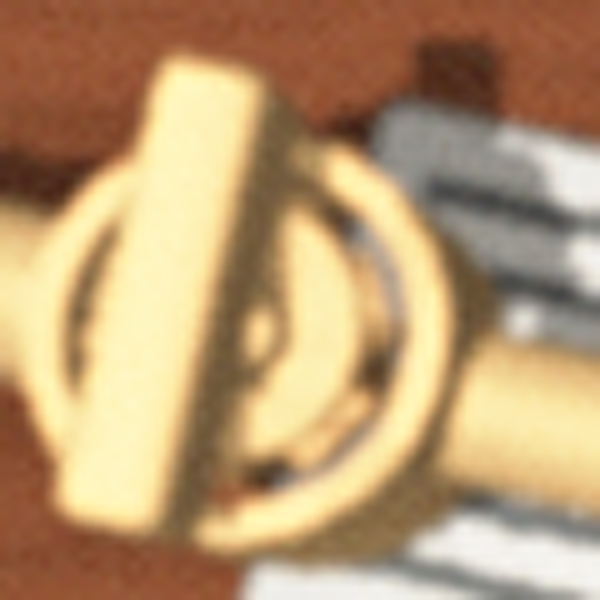

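```bash
python3 - <<'E'
from h import *
from scipy.optimize import least_squares as LS
S=np.array([(97,105),(180,52),(472,310),(408,372)])/10+[216.5,299.5]
T=np.array([(160,55),(265,80),(165,532),(60,510)])/10+[144.5,224.5]
# rim extents: left,right,top,bottom edges in d10/e10
rs=[(98/10+216.5),(538/10+216.5),(595/10+299.5)]   # left,right,bottom
rt=[(20/10+144.5),(458/10+144.5),(555/10+224.5)]
t=np.linspace(0,2*np.pi,400)
B=np.array([.5697,.0769,.085])
circ=B+np.column_stack([.028*np.cos(t),.028*np.sin(t),0*t])
for n,r in(("side",rs),("top",rt)):
    q=proj(n,circ); print(n,"rim pred",q[:,0].min().round(2),q[:,0].max().round(2),q[:,1].max().round(2),"obs",np.round(r,2), "ymin",q[:,1].min())
def corners(p):
    x,y,z,a=p;u=np.array([np.cos(a),np.sin(a),0]);v=np.array([-np.sin(a),np.cos(a),0])
    return np.array([x,y,z])+np.array([i*.03*u+j*.007*v for i,j in((1,1),(1,-1),(-1,-1),(-1,1))])
def match(q,o): # nearest assignment
    from scipy.optimize import linear_sum_assignment as L
    d=np.linalg.norm(q[:,None]-o[None],axis=2);i,j=L(d);return (q[i]-o[j]).ravel()
for so in((0,0),(-.6,-.4)):
    f=lambda p:np.r_[match(proj("side",corners(p))+so,S),match(proj("top",corners(p)),T)]
    r=LS(f,[.57,.077,.127,-.172]);print(so,r.x.round(4),"h",(r.x[2]-.085-.041).round(4),r.fun.round(1))
    f1=lambda p:match(proj("side",corners([*p,.1265,-.172]))+so,S);r=LS(f1,[.57,.077]);print(" side only xy at h=.5mm",r.x.round(4))
E
```

```text
side rim pred 226.54 271.11 360.49 obs [226.3 270.3 359. ] ymin 323.8562595618272
top rim pred 147.06 189.31 279.91 obs [146.5 190.3 280. ] ymin 238.2714089368782
(0, 0) [ 0.5709  0.0762  0.1261 -0.1705] h 0.0001 [-1.5  0.3 -0.9 -0.8  2.  -0.2 -0.6  0.7  0.8 -0.   1.  -0.4 -0.3  0.5
 -0.7  0.5]
 side only xy at h=.5mm [0.5704 0.0762]
(-0.6, -0.4) [ 0.5706  0.0761  0.1255 -0.1706] h -0.0005 [-1.8  0.2 -1.2 -0.8  1.7 -0.3 -0.9  0.7  0.9  0.3  1.2 -0.1 -0.1  0.8
 -0.5  0.8]
 side only xy at h=.5mm [0.5694 0.0763]
```

```bash
python3 - <<'E'
from h import *
print(delta([.5702,.0771,.21],1.4))
E
```

```text
(array([ 80.4, -50.8, 287.6]), array([-0.   ,  0.   , -0.002]))
```

>>> arm_command([
  [100,0,-51,288,0,0,0],
  [100,0,-51,288,0,0,0],
  [100,0,-51,288,0,0,0],
  [100,0,-51,288,0,0,0],
  [100,0,-51,288,0,0,0],
  [100,0,-51,288,0,0,0],
  [100,40,-51,288,0,0,0],
  [100,80,-51,288,0,0,0],
  [100,80,-51,288,0,0,0],
  [100,80,-51,288,0,0,0],
])

```text
time: 18.6
ee_pos: [0.5705, 0.0767, 0.2116]
eef_rot: [-0.455, 0.541, 0.456, 0.541]
ft_force: [0.2, -0.4, 1.3]
width: 0.0532
```

```bash
python3 - <<'E'
from h import *
stat();print(delta([.5702,.0771,.101],1.4))
E
```

```text
t 18.6 p [0.5705 0.0767 0.2116] yawz 1.399 xax [-0.001 -0.    -1.   ] F [ 0.24 -0.38  1.35] T [-0.05 -0.03 -0.03] w 0.0532 q [-0.45  0.23  0.28  1.63 -0.07  1.3   1.24]
(array([110.6,   0.2,   0.3]), array([-0.001, -0.   , -0.001]))
```

>>> arm_command([
  [100,40,0.2,0.3,0,0,0],
  [100,75,0.2,0.3,0,0,0],
  [100,100,0.2,0.3,0,0,0],
  [100,110,0.2,0.3,0,0,0],
  [100,110,0.2,0.3,0,0,0],
  [100,110,0.2,0.3,0,0,0],
])

```text
time: 19.2
ee_pos: [0.5722, 0.0764, 0.1036]
eef_rot: [-0.455, 0.54, 0.455, 0.542]
ft_force: [-0.1, -0.9, 0.4]
width: 0.053
```

>>> arm_command([
  [255,0,0,0,0,0,0],
  [255,0,0,0,0,0,0],
  [255,0,0,0,0,0,0],
  [255,0,0,0,0,0,0],
  [255,0,0,0,0,0,0],
  [255,0,0,0,0,0,0],
  [255,0,0,0,0,0,0],
  [255,0,0,0,0,0,0],
  [255,0,0,0,0,0,0],
  [255,0,0,0,0,0,0],
], newtons=50)

```text
time: 20.2
ee_pos: [0.5709, 0.0765, 0.1014]
eef_rot: [-0.455, 0.541, 0.455, 0.541]
ft_force: [0.4, 3.8, 0.0]
width: 0.014
```

```bash
python3 - <<'E'
from h import *
stat()
E
```

```text
t 20.2 p [0.5709 0.0765 0.1014] yawz 1.398 xax [ 0.     0.001 -1.   ] F [0.41 3.79 0.03] T [ 0.85 -0.22  0.03] w 0.014 q [-0.44  0.32  0.27  1.75 -0.1   1.08  1.26]
```

Regripped; press a bit more while wiggling, in small steps.

>>> arm_command([
  [255,0.6,0,0.3,0.08,0,0],
  [255,1.2,0,0.3,0.16,0,0],
  [255,1.8,0,0.3,0.24,0,0],
  [255,2.2,0,0.3,0.16,0,0],
  [255,2.6,0,0.3,0.08,0,0],
  [255,2.8,0,0.3,0,0,0],
])

```text
time: 20.8
ee_pos: [0.5709, 0.0766, 0.0994]
eef_rot: [-0.456, 0.54, 0.456, 0.541]
ft_force: [-2.7, 2.4, 9.6]
width: 0.0137
```

```bash
python3 - <<'E'
from h import *
stat()
E
```

```text
t 20.8 p [0.5709 0.0766 0.0994] yawz 1.401 xax [ 0.     0.001 -1.   ] F [-2.68  2.4   9.62] T [ 0.62  0.75 -0.38] w 0.0137 q [-0.44  0.33  0.27  1.75 -0.1   1.07  1.26]
```

>>> arm_command([
  [255,0.2,0,0,0.1,0,0],
  [255,0.4,0,0,0.2,0,0],
  [255,0.6,0,0,0.3,0,0],
  [255,0.8,0,0,0.2,0,0],
  [255,0.8,0,0,0.1,0,0],
  [255,0.8,0,0,0,0,0],
])

```text
time: 21.4
ee_pos: [0.571, 0.0765, 0.0989]
eef_rot: [-0.456, 0.54, 0.456, 0.541]
ft_force: [-4.6, 1.8, 10.3]
width: 0.0138
```

```bash
python3 - <<'E'
from h import *
stat()
E
```

```text
t 21.4 p [0.571  0.0765 0.0989] yawz 1.402 xax [ 0.     0.001 -1.   ] F [-4.57  1.78 10.35] T [ 0.53  0.91 -0.34] w 0.0138 q [-0.43  0.33  0.27  1.75 -0.1   1.07  1.27]
```

>>> arm_command([
  [255,0.2,0.2,0,0.1,0,0],
  [255,0.5,0.2,0,0.2,0,0],
  [255,0.8,0.2,0,0.3,0,0],
  [255,1.0,0.2,0,0.2,0,0],
  [255,1.0,0.2,0,0.1,0,0],
  [255,1.0,0.2,0,0,0,0],
])

```text
time: 22.0
ee_pos: [0.571, 0.0766, 0.0981]
eef_rot: [-0.456, 0.54, 0.456, 0.541]
ft_force: [-3.5, 2.4, 11.2]
width: 0.0138
```

```bash
python3 - <<'E'
from h import *
stat()
E
```

```text
t 22.0 p [0.571  0.0766 0.0981] yawz 1.401 xax [ 0.001  0.001 -1.   ] F [-3.53  2.36 11.17] T [ 0.52  0.98 -0.35] w 0.0138 q [-0.43  0.33  0.26  1.76 -0.1   1.07  1.27]
```

>>> arm_command([
  [255,0.2,0.1,0,0.1,0,0],
  [255,0.4,0.1,0,0.2,0,0],
  [255,0.6,0.1,0,0.3,0,0],
  [255,0.7,0.1,0,0.2,0,0],
  [255,0.7,0.1,0,0.1,0,0],
  [255,0.7,0.1,0,0,0,0],
])

```text
time: 22.6
ee_pos: [0.571, 0.0766, 0.0976]
eef_rot: [-0.456, 0.54, 0.456, 0.541]
ft_force: [-3.4, 1.0, 13.3]
width: 0.0137
```

```bash
python3 - <<'E'
from h import *
stat()
E
```

```text
t 22.6 p [0.571  0.0766 0.0976] yawz 1.401 xax [ 0.001  0.001 -1.   ] F [-3.4   0.98 13.35] T [ 0.48  1.05 -0.42] w 0.0137 q [-0.43  0.33  0.26  1.76 -0.1   1.07  1.27]
```

>>> arm_command([
  [255,-1,0,0,0,0,0],
  [255,-2,0,0,0,0,0],
  [255,-3,0,0,0,0,0],
  [255,-3.8,0,0,0,0,0],
  [255,-3.8,0,0,0,0,0],
  [255,-3.8,0,0,0,0,0],
])

```text
time: 23.2
ee_pos: [0.5708, 0.0766, 0.1]
eef_rot: [-0.455, 0.541, 0.455, 0.541]
ft_force: [0.9, 3.0, 3.3]
width: 0.0139
```

```bash
python3 - <<'E'
from h import *
stat()
E
```

```text
t 23.2 p [0.5708 0.0766 0.1   ] yawz 1.398 xax [ 0.001  0.    -1.   ] F [0.92 2.98 3.31] T [ 0.7  -0.23  0.03] w 0.0139 q [-0.43  0.33  0.26  1.75 -0.1   1.07  1.26]
```

>>> arm_command([
  [255,-0.8,0,0,0,0,0],
  [255,-0.8,0,0,0,0,0],
  [100,-0.8,0,0,0,0,0],
  [100,-0.8,0,0,0,0,0],
  [100,-0.8,0,0,0,0,0],
  [100,-0.8,0,0,0,0,0],
  [100,-0.8,0,0,0,0,0],
  [100,-0.8,0,0,0,0,0],
  [100,-0.8,0,0,0,0,0],
])

```text
time: 24.1
ee_pos: [0.5705, 0.0764, 0.1007]
eef_rot: [-0.455, 0.541, 0.455, 0.541]
ft_force: [-0.6, -0.5, 0.3]
width: 0.0519
```

>>> arm_command([
  [100,-30,0,0,0,0,0],
  [100,-70,0,0,0,0,0],
  [100,-110,0,0,0,0,0],
  [100,-150,0,0,0,0,0],
  [100,-180,20,-50,0,0,0],
  [100,-180,30,-100,0,0,0],
  [100,-180,50,-150,0,0,0],
  [100,-180,50,-200,0,0,0],
  [100,-180,50,-250,0,0,0],
  [100,-180,50,-280,0,0,0],
])

```text
time: 25.1
ee_pos: [0.4721, -0.1933, 0.2812]
eef_rot: [-0.455, 0.541, 0.455, 0.542]
ft_force: [0.7, -0.7, 0.3]
width: 0.0529
```

>>> arm_command([
  [100,0,0,0,0,0,0],
  [100,0,0,0,0,0,0],
  [100,0,0,0,0,0,0],
])

```text
time: 25.4
ee_pos: [0.4735, -0.1897, 0.2806]
eef_rot: [-0.455, 0.541, 0.456, 0.541]
ft_force: [-1.0, 0.9, -0.0]
width: 0.0529
```

```bash
python3 - <<'E'
from h import *
stat()
s=camera("side");tp=camera("top")
cv2.imwrite("pics/s11.png",s[:,:,::-1]);cv2.imwrite("pics/t11.png",tp[:,:,::-1])
old=cv2.imread("pics/s10.png")
a=cv2.resize(s[300:365,217:277,::-1],None,fx=6.5,fy=6.5,interpolation=2);b=cv2.resize(old[300:365,217:277],None,fx=6.5,fy=6.5,interpolation=2)
cv2.imwrite("pics/d11.png",np.hstack([b,a]))
print(s[344:362,244:248].mean(1).round(0).astype(int)[:,0].tolist());print(old[344:362,244:248,2].mean(1).round(0).astype(int).tolist())
t0=cv2.imread("pics/top0.png")
E
```

```text
t 25.4 p [ 0.4735 -0.1897  0.2806] yawz 1.4 xax [-0.  0. -1.] F [-1.    0.91 -0.01] T [ 0.04 -0.01 -0.02] w 0.0529 q [-0.19  0.04  0.5   1.69 -0.02  1.42  1.71]
[249, 253, 251, 250, 251, 244, 197, 161, 203, 236, 224, 189, 225, 253, 255, 243, 191, 156]
[248, 252, 250, 250, 250, 241, 185, 150, 191, 234, 222, 183, 223, 252, 254, 242, 188, 154]
```

View pics/d11.png

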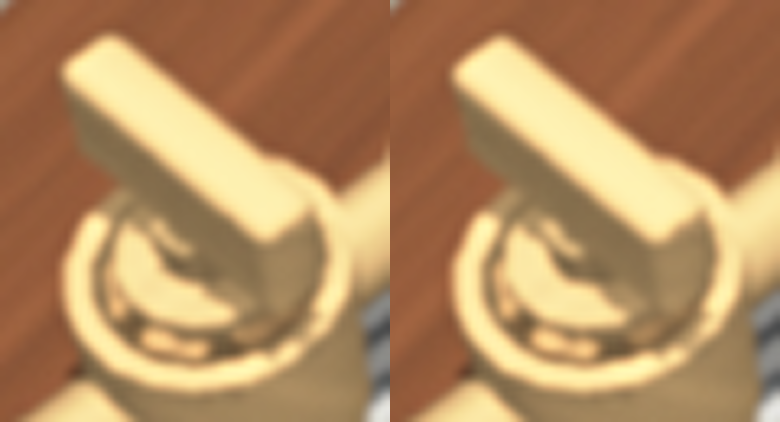

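View pics/t11.png

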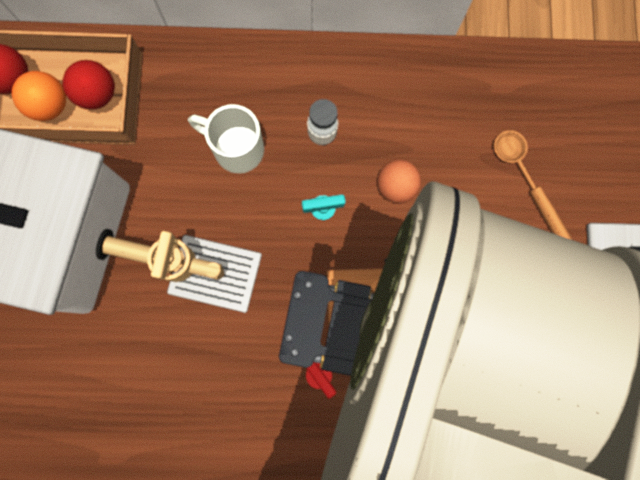

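View pics/s11.png

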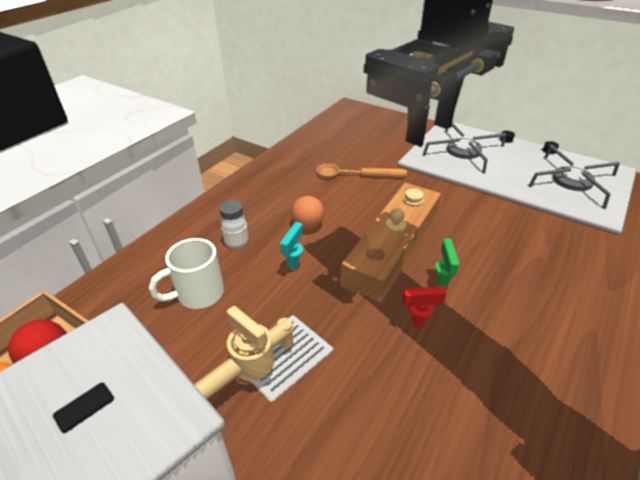

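The key is upright in the tap (245,340) with its handle across the spout. The mug, jar, onion and both stoppers are at their original pixels. I'm handing in the job.

```bash
python3 -c "
from bench import *
print(close_job())"
```

```text
the job is handed in; nothing more can be done
None
```

I took the pale key from the stand and set it in the tap with its handle in line with the spout. I then pressed it while turning it a quarter turn, wiggled it down, and let go. After a first check I gripped it again and pressed it slightly deeper.

**Last checks:**
- **Handle:** it lies square across the spout, within about 0.01 rad by the camera fit after the first release. The gripper angle at the final release was the same.
- **Collar height:** my estimates disagree. After the first release:
  - gripper height: about 0.7 mm above the rim
  - fit to both cameras: about 0 mm
  - side-view profile: about 1.5 mm

  The second press took it roughly 0.5 mm deeper by the gripper reading. Only a faint change showed in the picture. All estimates are below 2 mm, but the margin is only known to about 1 mm.
- **Tap load:** the highest push I read was 13.3 N, or about 3.3 mm of tap travel. I only read the force at the end of each move, so a brief higher peak between readings would not show.
- **Bystanders:** the mug, jar, onion and both stoppers looked unmoved in the final side picture. In the last top view the arm hid the two stoppers.
- **Time:** the job was handed in at about 25.5 s, with the gripper well clear of the key.

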